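# Open a desk clock's back with a case knife, finding the pry notch by feel

### The arm

A 7-joint arm with a two-finger parallel gripper is mounted at the origin on a cart in front of the work surface, level with it; the furniture and walls round the work are solid. World frame = base frame: x ahead of the robot, y to its left, z up, the work surface at z = 0. Lengths are in mm, angles in rad, forces in N, time in s.
With the tool pointing down it reaches from about 400 to 900 mm from the base axis. Payload 5.6 kg.
Tool frame: the origin (TCP) lies at the centre of the arm's flange, where the gripper is bolted on; the fingertips stand 190 mm ahead of it and the grasp point (between the pads) lies 171 mm ahead of it; z points along the fingers, y is the line along which they close (so a half turn about z gives the same grasp; the last joint's range is limited). The gripper opens to 92 mm and grips with 3 to 60 N. Pads are 20 mm wide; open, the fingers measure 128 mm over their backs; the gripper's body (75 mm by 189 mm) begins 69 mm behind the grasp point.
Start: joints at [-1.174, 0.468, -0.012, 1.603, 0.006, 1.071, -0.056], TCP at [276.774, 588.131, 404.692] pointing down, gripper open.
Joint ranges: [-2.53, 2.53], [-0.31, 2.02], [-1.57, 1.55], [0.28, 2.44], [-1.29, 4.43], [0.15, 1.84], [-2.92, 2.92]. Speed limits (rad/s): [2.57, 2.57, 3.14, 3.14, 3.14, 3.14, 3.14].

### API

Orientations are given as a rotation vector (axis times angle).
In Python, from bench import get_obs, camera, close_job, outline_of gives the robot as it stands.
- The arm moves only by the shell command python3 -m inch 'ROWS'. ROWS is text: rows parted by semicolons, each of 7 numbers parted by spaces: the turn, a rotation vector about the world's x, y, z in rad, then the shift along the world's x, y, z in m, then the opening, from 0 (shut) to 1 (fully open). In form: wx wy wz dx dy dz fingers; .... A call has 1 to 8 rows; each row is the pose to reach, as a shift and turn from the pose commanded when the call began; what a row does not reach only later rows make up. A row lasts 1/8 s, in which the tool goes at most 62.5 mm and 10.7 degrees, less where a joint would pass 70% of its speed; a pose out of reach is approached as far as the arm can. A call with a gripper value outside its range is refused whole. The fingers move at their own pace and stop on an object; the grip force is fixed at half the most. Time passes only in rows, so rows that repeat a pose let the fingers close. It gives the time, the measured TCP pose, the force, the opening and the grip force at its end, in the units of the state.
- get_obs(): the state, without advancing time (a new reading comes with each control period).
- camera(name): name is "scene" or "top"; returns a dict with "image" (384x512x3 uint8, red, green, blue), "intrinsics" (3x3 intrinsics, pixels), "R" (3x3) and "t" (3): a world point X has camera coordinates R X + t. Camera axes: x right, y down, z forward; pixel columns grow to the right and rows downward; lengths in mm; the calibration is good to about 2 mm. A picture is of the moment at which its call begins. There is no depth.
- close_job(): hands the job in; it is judged then, once.
Trained networks look in a picture, given as the dict that the camera call returned (one of the last four; its "shot" number tells which), for a name from the list of things; names that differ only in an ending like _2 or _b are one class to them, and where a whole thing is asked for, a point or a joint stands for the part that bears it (a point fixed in the world has none). Each returns a list of dicts, best first, with "score" (0 to 1); they miss things now and then, are a little off and sometimes report something else, mostly with a low value. They report only what shows in the picture. A call takes as long as a camera call.
- outline_of(query, picture): "region" (384x512 bool, what is visible of it) and "rect" ([centre column, centre row, width, height] in pixels, round what is visible of it).
The state is a dict: "time_s": time; "q": joint angles; "dq": joint speeds; "joint_efforts": joint torques, N m; "position": TCP position; "tcp_rot": TCP orientation; "ft_force": force on the tool from outside, world axes, zero at the start; "wrist_torque": the same for the moment, N m; "finger_gap": opening from 0.0 (shut) to 1.0 (fully open); "gripper_force": force on a finger pad.
Only numpy, scipy, OpenCV 4.12 (cv2) and the standard library are available. Lean on these libraries where they do the work, as an engineer would, in place of code of your own. Each camera call takes 0.05 s, during which the arm holds its last target. There are 200 camera calls.

### The job

The black desk clock lies on its face. Pick up the case knife, run its tip lightly along the groove in the clock's near side, just under the back cover, until it drops into the pry notch, and pause there with the cover still shut; then lever the cover up with the knife. Swing the cover back until it stands about upright or further, lay the knife down flat on the bench, and leave the other things where they are.

Things in the scene. Friction and masses are not known exactly. Their poses are not given: they have to be found in the camera images.
- knife: Case knife lying flat on the bench, 130 mm long, 50 g: flat-sided wooden handle 80 long x 14 wide x 16 high, and a steel blade straight out of its front end at half its height, the last 17 mm a tongue 6 mm wide and 2.4 mm thick. Origin: centre of the handle's underside (z = 0 on the bench); x along the handle towards the tip, z up.
- knife_tip (a point): The end of the knife's blade: 90 mm ahead of the knife's origin along its x, 8 mm above its underside. The blade is 50 mm long.
- clock: Black desk clock, fixed, face down on a rubber pad (150x216x8 mm). Origin: centre of the pad's underside; x from the near (pry) side to the hinged far side, y along the long side. Case 120 (x) x 188 mm, up to z = 42, its near face at x = -60; a bezel below z = 15 is 3 mm wider all round. Under the cover a seam groove, z = 32 to 40, 4 mm deep, with a 2 mm lip above it.
- groove_middle (a point): Middle of the near seam groove: on its upright bottom face at x = -56 mm in the clock's frame, 4 mm behind the case's near face, at half its height (z = 36 mm; the groove is open from z = 32 to 40). The groove's bottom is plain but for the pry notch.
- cover_edge (a point): Middle of the near lower edge of the back cover, on its underside (z = 42, x = -60), 120 mm from the hinge. In the groove below it, its centre up to 28 mm to either side of this middle, is the pry notch: 12 mm wide, 8 mm deeper than the groove's bottom, and the lip is cut away there, so a blade can be raised against the cover. Black on black, hardly visible. Elsewhere nothing gets under the cover.
- clock_back (a joint): Angle of the clock's back cover: 0 shut, positive open, 1.57 upright, end stop 1.85 rad. Cover 120 (x) x 188 x 5 mm, 100 g, flush with the case, hinged along its far top edge (x = +60, z = 42 mm in the clock's frame). The hinge is stiff (0.16 N m): the cover stays where it is left, and lifting its near edge takes about 2 N.
- driver_1: slim watch screwdriver 86 mm long, 9 mm thick; a bystander, loose. Origin: centre of its underside.
- driver_2: slim watch screwdriver 92 mm long, 9 mm thick; a bystander, loose. Origin: centre of its underside.
- tweezers: steel tweezers 121x12x8 mm; a bystander, loose. Origin: centre of its underside.
- small_box: closed off-white box 59x73x26 mm; a bystander, loose. Origin: centre of its underside.
- movement: round watch movement with small wheels on top, 27 mm across, 11 mm high; a bystander, loose. Origin: centre of its underside.
- movement_holder: small metal movement vice 44x52x14 mm; a bystander, loose. Origin: centre of its underside.
- round_tin: round tin 50 mm across, 20 mm high; a bystander, loose. Origin: centre of its underside.

How it is judged:
By the outcome, as a careful person would: the job done as asked, in the order asked, and still so for the second after the job is handed in, with the robot touching nothing.
It also fails if it takes over 72 s, if anything falls off the work surface, if the arm or the gripper's body presses on something with over 40 N, if the wrist force passes 120 N, or if a joint passes its speed limit or range.

## Working session

There is one attempt and no reset: what is moved stays moved. The work goes in short steps, Python scripts to look and compute and a shell command to move; the robot and the scene stay as the last step left them, time stands still between calls to the robot, and variables do not carry over. Pictures are saved under pics/ and viewed, at most 10 in all, crops included, and the job is handed in when it is done.

```bash
ls; mkdir -p pics; python3 - <<'E'
from bench import *
import cv2,numpy as np
o=get_obs()
for k,v in o.items(): print(k,np.round(v,3))
ims=[]
for n in("scene","top"):
    c=camera(n); ims.append(c)
    cv2.imwrite(f"pics/{n}0.png",cv2.resize(c["image"][:,:,::-1],(800,600)))
    print(n,c["intrinsics"].round(1).tolist(),c["R"].round(4).tolist(),c["t"].round(1).tolist(),c["shot"])
    for q in("knife","clock","driver_1","tweezers"):
        for r in outline_of(q,c)[:3]: print(q,round(r["score"],2),np.round(r["rect"],1))
E
```

```text
pics
time_s 0.0
q [-1.174  0.468 -0.012  1.604  0.006  1.071 -0.056]
dq [ 0.001 -0.002 -0.003  0.001  0.001 -0.001  0.   ]
joint_efforts [-0.0000e+00 -5.2057e+01 -1.3000e-02 -2.4375e+01 -5.7000e-02  1.7000e-02
  0.0000e+00]
position [276.706 587.892 403.748]
tcp_rot [-6.850e-01 -3.066e+00  3.000e-03]
ft_force [ 0.411 -0.14   0.083]
wrist_torque [0.091 0.002 0.006]
gripper_force 0.0
finger_gap 0.999
scene [[463.8, 0.0, 260.2], [0.0, 463.8, 197.7], [0.0, 0.0, 1.0]] [[0.8459, -0.5331, 0.0162], [-0.4049, -0.6617, -0.6311], [0.3471, 0.5273, -0.7756]] [-492.4, 161.9, 1219.8] 1
knife 0.6 [280.4 263.7  28.2  33.6]
clock 0.88 [262.8 185.9  82.8  66.8]
driver_1 0.51 [332.5 326.    6.6  26. ]
driver_1 0.31 [263.7 185.8  79.   72.6]
top [[360.5, 0.0, 258.7], [0.0, 360.5, 185.5], [0.0, 0.0, 1.0]] [[-0.0243, -0.9996, -0.0158], [-0.9905, 0.0263, -0.1351], [0.1354, 0.0123, -0.9907]] [-109.0, 541.1, 997.1] 2
knife 0.51 [318.9 212.1  18.6  41.8]
clock 0.89 [232.4 182.1  77.8  62.5]
driver_1 0.37 [272.9 229.7   8.1  17. ]
tweezers 0.32 [229.9 180.7  73.5  53. ]
```

View pics/scene0.png

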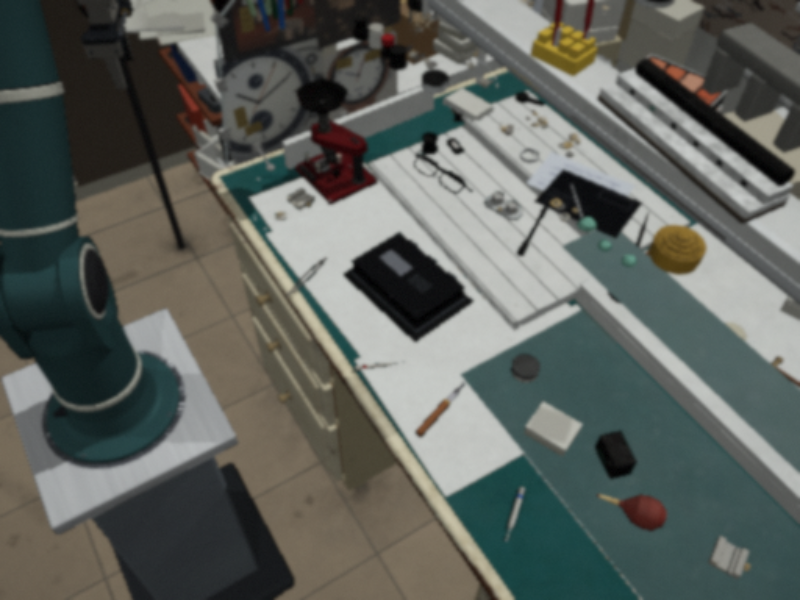

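View pics/top0.png

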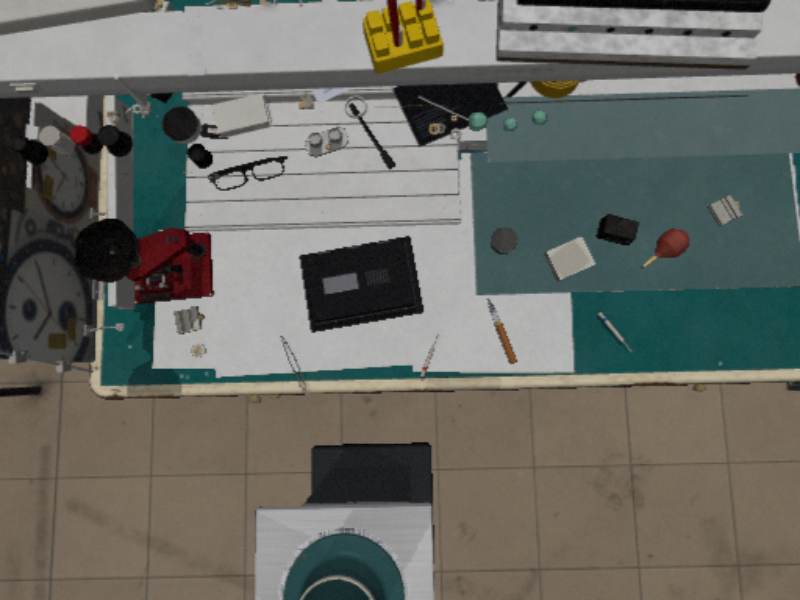

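The scene view (800x600) shows the clock at about (408,283) and the orange-handled knife from (418,432) to (464,386). The top view shows the clock at (360,283), knife from (513,361) to tip (489,301), driver_1 at (430,355), driver_2 at (615,333), tweezers at (290,360). Next I'll fit models to both views.

```bash
cat > fit.py <<'E'
import cv2,numpy as np
from scipy.optimize import minimize
def proj(c,P):
    X=np.atleast_2d(P)@np.array(c["R"]).T+np.array(c["t"]); u=X@np.array(c["intrinsics"]).T
    return u[:,:2]/u[:,2:]
def box(x0,x1,y0,y1,z0,z1): return np.array([[x,y,z] for x in(x0,x1) for y in(y0,y1) for z in(z0,z1)],float)
def pose(p,P):
    c,s=np.cos(p[2]),np.sin(p[2]); z=p[3] if len(p)>3 else 0
    return P@np.array([[c,s,0],[-s,c,0],[0,0,1]])+[p[0],p[1],z]
S=4
def render(c,parts,p):
    m=np.zeros((384*S,512*S),np.uint8)
    for P in parts:
        h=cv2.convexHull(((proj(c,pose(p,P))+.5)*S-.5).astype(np.float32))
        cv2.fillConvexPoly(m,np.round(h*16).astype(np.int32),255,shift=4)
    return cv2.resize(m,(512,384),interpolation=cv2.INTER_AREA)/255.
def fit(cams,masks,parts,p0,steps):
    f=lambda p:sum(np.abs(render(c,parts,p)-m).sum() for c,m in zip(cams,masks))
    s=np.vstack([p0]+[np.array(p0)+np.eye(len(p0))[i]*steps[i] for i in range(len(p0))])
    for _ in range(3):
        r=minimize(f,s[0],method="Nelder-Mead",options=dict(initial_simplex=s,maxiter=300,xatol=.02,fatol=.05))
        s=np.vstack([r.x]+[r.x+np.eye(len(p0))[i]*steps[i]*.5 for i in range(len(p0))])
    return r.x,r.fun
def onplane(c,uv,z):
    K=np.array(c["intrinsics"]);R=np.array(c["R"]);t=np.array(c["t"])
    d=R.T@np.linalg.solve(K,[*uv,1]);o=-R.T@t
    return o+d*(z-o[2])/d[2]
CLOCK=[box(-75,75,-108,108,0,8),box(-63,63,-97,97,8,15),box(-60,60,-94,94,15,47)]
HANDLE=[box(-40,40,-7,7,0,16)]
E
cat > m1.py <<'E'
from bench import *; from fit import *
cs=[camera("scene"),camera("top")]
print([(-c["R"].T@c["t"]).round() for c in cs])
km=[];dm=[]
for i,c in enumerate(cs):
    im=c["image"].astype(int); g=im.max(2)
    r=outline_of("clock",c)[0]["region"]; r=cv2.dilate(r.astype(np.uint8),np.ones((9,9)))
    dm.append((np.clip((110-g)/60,0,1)*r))
    u,v=[(275,267),(321,212)][i]; b=np.zeros(g.shape); b[v-28:v+28,u-24:u+24]=1
    km.append(np.clip((im[...,0]-im[...,2]-25)/50,0,1)*b)
    print(dm[-1].sum(),km[-1].sum())
p0=onplane(cs[1],(230,181),47); k0=onplane(cs[1],(323,217),16); 
kt=[onplane(cs[0],(297,247),8),onplane(cs[1],(313,192.5),8)]
print("init",p0,k0,"tips",kt)
ca=fit(cs,dm,CLOCK,[p0[0],p0[1],0.12,0],[15,15,.1,5]); print("clock",ca)
for i in (0,1): print(" single",fit(cs[i:i+1],dm[i:i+1],CLOCK,ca[0][:3],[8,8,.05]))
y0=np.arctan2(*(kt[1]-k0)[[1,0]])
ka=fit(cs,km,HANDLE,[k0[0],k0[1],y0,0],[10,10,.1,5]); print("knife",ka)
for i in (0,1): print(" single",fit(cs[i:i+1],km[i:i+1],HANDLE,ka[0][:3],[5,5,.05]))
a=cs[0]["image"][130:240,200:320]; b=cs[1]["image"][140:225,180:285]
f=lambda x:cv2.resize(np.clip(x[...,::-1].astype(float)**.6*8.5,0,255).astype(np.uint8),(400,400),interpolation=cv2.INTER_CUBIC)
cv2.imwrite("pics/crop1.png",np.hstack([f(a),f(b)]))
E
python3 m1.py
```

```text
[array([  59., -798., 1056.]), array([ 398., -135., 1059.])]
2812.133333333333 92.9
3415.8166666666666 102.26
init [551.63738214 -41.50456846  47.        ] [ 444.40988027 -305.19894276   16.        ] tips [array([ 521.15379299, -282.08642133,    8.        ]), array([ 516.99716861, -280.76176959,    8.        ])]
clock (array([ 5.57913757e+02, -3.96359769e+01,  1.49557192e-01, -3.38381299e+00]), np.float64(703.2539215686274))
 single (array([ 5.60108755e+02, -3.38306785e+01,  1.25264924e-01]), np.float64(381.1274509803921))
 single (array([ 5.57124017e+02, -4.05370922e+01,  1.51789830e-01]), np.float64(305.73235294117643))
knife (array([ 4.40992617e+02, -3.06306480e+02,  4.08913135e-01,  2.49405385e+00]), np.float64(213.003137254902))
 single (array([ 439.63251344, -305.02605887,    0.47272765]), np.float64(143.7658823529412))
 single (array([ 4.40082028e+02, -3.07036992e+02,  3.92476428e-01]), np.float64(64.82235294117648))
```

View pics/crop1.png

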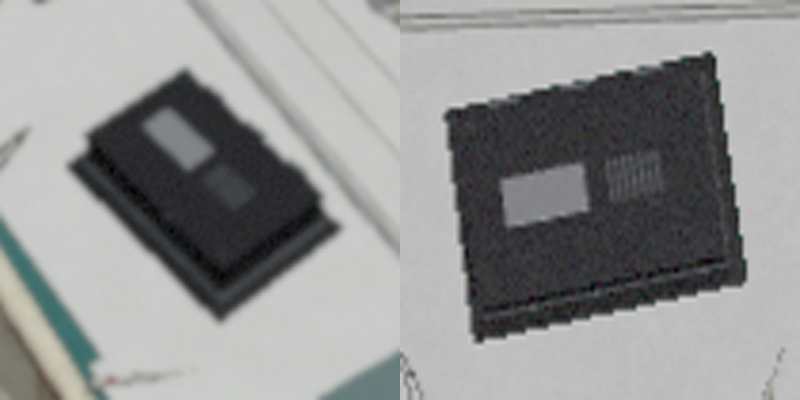

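The crop shows the clock clearly in both views (near edge of the case at left-crop (85,145)–(215,275)); no notch can be read off. Refining the fits with filled masks.

```bash
cat > m2.py <<'E'
from bench import *; from fit import *
cs=[camera("scene"),camera("top")]
km=[];dm=[]
for i,c in enumerate(cs):
    im=c["image"].astype(int); g=im.max(2)
    r=outline_of("clock",c)[0]["region"]; r=cv2.dilate(r.astype(np.uint8),np.ones((9,9)))
    m=np.clip((150-g)/80,0,1)*r
    h=((m>.5)*255).astype(np.uint8); cn=max(cv2.findContours(h,0,1)[0],key=cv2.contourArea)
    f=np.zeros_like(h); cv2.drawContours(f,[cn],-1,1,-1); f=cv2.erode(f,np.ones((5,5))); dm.append(np.maximum(m,f))
    u,v=[(280,264),(320,212)][i]; s=np.s_[v-24:v+24,u-20:u+20]
    bg=np.median(im[s].reshape(-1,3),axis=0); k=np.zeros(g.shape); 
    k[s]=np.clip((np.abs(im[s]-bg).max(2)-15)/45,0,1)
    n,l,st,_=cv2.connectedComponentsWithStats((k>.15).astype(np.uint8)); j=1+st[1:,4].argmax(); k=k*(l==j); print(st[j],bg); km.append(k)
KN=[box(-40,40,-7,7,0,16),box(40,73,-4.5,4.5,6.8,9.2),box(73,90,-3,3,6.8,9.2)]
for n,mm,P,p0,s in (("clock",dm,CLOCK,[557,-40,.15,0],[8,8,.06,4]),("knife",km,KN,[440,-306,.4,0],[8,8,.1,4])):
    a=fit(cs,mm,P,p0,s); print(n,a[0].round(3),a[1],[m.sum().round() for m in mm])
    print(n," z=0",fit(cs,mm,P,p0[:3],s[:3])[0].round(3))
    for i in(0,1): x=fit(cs[i:i+1],mm[i:i+1],P,p0[:3],s[:3]);print("  ",x[0].round(3),x[1])
E
python3 m2.py
```

```text
[265 240  35  41 315] [194. 197. 193.]
[311 191  20  42 217] [179. 178. 178.]
clock [ 5.57437e+02 -3.92600e+01  1.53000e-01 -7.52000e-01] 294.9622549019608 [np.float64(3036.0), np.float64(3642.0)]
clock  z=0 [ 5.57849e+02 -3.95050e+01  1.50000e-01]
   [ 5.59197e+02 -3.56100e+01  1.46000e-01] 175.259068627451
   [ 5.5713e+02 -3.9792e+01  1.5200e-01] 81.28014705882353
knife [ 4.40205e+02 -3.05564e+02  3.37000e-01  8.77000e-01] 88.5111111111111 [np.float64(263.0), np.float64(197.0)]
knife  z=0 [ 4.39627e+02 -3.05604e+02  3.31000e-01]
   [ 4.40550e+02 -3.05056e+02  3.35000e-01] 47.99346405228758
   [ 4.39634e+02 -3.06059e+02  3.35000e-01] 39.34248366013072
```

```bash
R="0 0 -1.183 0.0948 -0.4422 -0.0523 0.6"; python3 -m inch '0 0 -1.183 0.0948 -0.4422 -0.0523 0.6;0 0 -1.183 0.0948 -0.4422 -0.0523 0.6;0 0 -1.183 0.0948 -0.4422 -0.0523 0.6;0 0 -1.183 0.0948 -0.4422 -0.0523 0.6;0 0 -1.183 0.0948 -0.4422 -0.0523 0.6;0 0 -1.183 0.0948 -0.4422 -0.0523 0.6;0 0 -1.183 0.0948 -0.4422 -0.0523 0.6;0 0 -1.183 0.0948 -0.4422 -0.0523 0.6'
python3 -m inch '0 0 -1.183 0.0948 -0.4422 -0.0523 0.6;0 0 -1.183 0.0948 -0.4422 -0.0523 0.6;0 0 -1.183 0.0948 -0.4422 -0.0523 0.6;0 0 -1.183 0.0948 -0.4422 -0.0523 0.6;0 0 -1.183 0.0948 -0.4422 -0.0523 0.6;0 0 -1.183 0.0948 -0.4422 -0.0523 0.6;0 0 -1.183 0.0948 -0.4422 -0.0523 0.6;0 0 -1.183 0.0948 -0.4422 -0.0523 0.6'; python3 -c "
from bench import *
o=get_obs();print(o['q'].round(3) if hasattr(o['q'],'round') else o['q'])"
```

```text
time_s: 1.9
position: [371.7, 142.6, 352.4]
tcp_rot: [-2.285, -2.156, 0.0]
ft_force: [0.2, 0.1, -0.1]
finger_gap: 0.601
gripper_force: 0.0
time_s: 2.9
position: [466.0, -300.0, 299.9]
tcp_rot: [3.096, 0.517, -0.001]
ft_force: [-1.1, 0.1, -0.2]
finger_gap: 0.599
gripper_force: 0.0
[-0.049  0.523  0.726  1.961 -0.463  0.828 -0.309]
```

```bash
python3 -m inch '0 0 0.005 0 0 -0.06 0.6;0 0 0.005 0 0 -0.070 0.6;0 0 0.005 0 0 -0.070 0.6'; python3 - <<'E'
from bench import *; from fit import *
o=get_obs(); print(o["position"],o["tcp_rot"])
for n in("scene","top"):
    c=camera(n); p=np.array(o["position"])-[0,0,180]
    u,v=proj(c,[[440,-305,8]])[0].astype(int); 
    a=c["image"][v-50:v+50,u-50:u+50,::-1]; print(n,u,v)
    globals()[n]=cv2.resize(a,(400,400),interpolation=cv2.INTER_CUBIC)
cv2.imwrite("pics/crop2.png",np.hstack([scene,top]))
E
```

```text
time_s: 3.28
position: [466.5, -295.7, 230.4]
tcp_rot: [-3.095, -0.534, 0.001]
ft_force: [-0.2, 0.3, 0.8]
finger_gap: 0.601
gripper_force: 0.0
[ 466.48328801 -295.68025589  230.37519779] [-3.09506970e+00 -5.33829686e-01  1.06605971e-03]
scene 276 267
top 322 218
```

View pics/crop2.png

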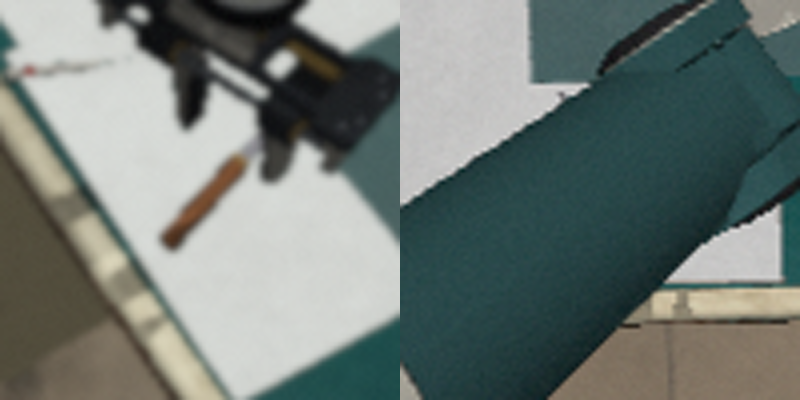

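The fingers straddle the front of the knife (left crop: fingertips at (190,120) and (272,170), handle front at (240,160)). Going down and gripping.

```bash
python3 -m inch '0 0 0 0 0 -0.025 0.6;0 0 0 0 0 -0.0365 0.6;0 0 0 0 0 -0.0365 0.6;0 0 0 0 0 -0.0365 0;0 0 0 0 0 -0.0365 0;0 0 0 0 0 -0.0365 0;0 0 0 0 0 -0.0365 0;0 0 0 0 0 -0.0365 0'
```

```text
time_s: 4.38
position: [466.4, -296.3, 193.7]
tcp_rot: [3.096, 0.533, 0.0]
ft_force: [0.0, -0.0, 1.1]
finger_gap: 0.15
gripper_force: 30.0
```

```bash
python3 -m inch '0 0 0 0 0 0.02 0;0 0 0 0 0 0.06 0;0 0 -0.19 -0.0482 0.1952 0.0663 0;0 0 -0.19 -0.0482 0.1952 0.0663 0;0 0 -0.19 -0.0482 0.1952 0.0663 0;0 0 -0.19 -0.0482 0.1952 0.0663 0;0 0 -0.19 -0.0482 0.1952 0.0663 0;0 0 -0.19 -0.0482 0.1952 0.0663 0'; python3 - <<'E'
from bench import *; from fit import *
o=get_obs(); print(np.round(o["position"],1),np.round(o["tcp_rot"],3),np.round(o["q"],2))
p=np.array(o["position"]); r=o["tcp_rot"]; yaw=2*np.arctan2(r[1],r[0]); d=np.array([np.cos(yaw),np.sin(yaw),0]); print("yaw",yaw)
tip=p+d*62+[0,0,-185.7]; L=[]
for n in("scene","top"):
    c=camera(n); uv=proj(c,[tip]); u,v=uv[0].astype(int); print(n,uv,[ (round(x["score"],2),np.round(x["rect"],1)) for x in outline_of("knife",c)[:2]])
    a=c["image"][v-40:v+40,u-40:u+40,::-1]; L.append(cv2.resize(a,(400,400),interpolation=cv2.INTER_CUBIC)); cv2.circle(L[-1],(int((uv[0][0]-u+40.5)*5),int((uv[0][1]-v+40.5)*5)),4,(0,0,255),1)
cv2.imwrite("pics/crop3.png",np.hstack(L))
E
```

```text
time_s: 5.38
position: [418.8, -102.6, 260.5]
tcp_rot: [3.132, 0.233, 0.003]
ft_force: [0.6, -0.5, 0.9]
finger_gap: 0.149
gripper_force: 30.0
[ 418.8 -102.6  260.5] [3.132e+00 2.330e-01 3.000e-03] [-0.49  0.42  0.78  2.27 -0.51  0.63 -0.75]
yaw 0.14862551182684622
scene [[247.36123749 191.19297004]] [(0.54, array([268.9, 176.6,  57.9,  54.7]))]
top [[248.31997603 204.85236111]] [(0.48, array([391.1, 210.4,  19.7,  18.6]))]
```

View pics/crop3.png

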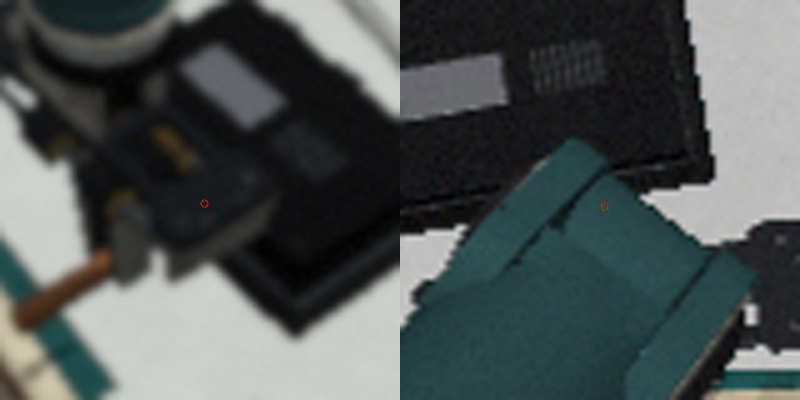

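```bash
python3 -m inch '0 0 0 0 0 -0.02 0;0 0 0 0 0 -0.0383 0;0 0 0 0 0 -0.0383 0;0 0 0 0 0 -0.0383 0;0 0 0 0.0099 0.0015 -0.0383 0;0 0 0 0.0198 0.0030 -0.0383 0;0 0 0 0.0227 0.0035 -0.0383 0;0 0 0 0.0227 0.0035 -0.0383 0'
```

```text
time_s: 6.58
position: [441.1, -97.4, 221.6]
tcp_rot: [3.132, 0.238, 0.0]
ft_force: [-0.0, -0.0, -1.4]
finger_gap: 0.152
gripper_force: 30.0
```

```bash
for i in 1; do python3 -m inch '0 0 0 0.001 0.00015 0 0;0 0 0 0.002 0.0003 0 0;0 0 0 0.002 0.0003 0 0'; python3 -m inch '0 0 0 0.001 0.00015 0 0;0 0 0 0.0015 0.0002 0 0;0 0 0 0.0015 0.0002 0 0';python3 -m inch '0 0 0 0.001 0.00015 0 0;0 0 0 0.001 0.00015 0 0'; done
```

```text
time_s: 6.95
position: [442.9, -97.3, 221.6]
tcp_rot: [3.133, 0.236, -0.0]
ft_force: [-0.1, -0.6, -0.4]
finger_gap: 0.152
gripper_force: 30.0
time_s: 7.32
position: [444.4, -97.1, 221.6]
tcp_rot: [3.133, 0.237, -0.0]
ft_force: [0.1, 0.0, -0.6]
finger_gap: 0.149
gripper_force: 30.0
time_s: 7.58
position: [445.5, -96.9, 221.6]
tcp_rot: [3.133, 0.237, 0.0]
ft_force: [0.2, 0.2, -1.3]
finger_gap: 0.149
gripper_force: 30.0
```

```bash
python3 -m inch '0 0 0 0.001 0.00015 0 0;0 0 0 0.001 0.00015 0 0';python3 -m inch '0 0 0 0.001 0.00015 0 0;0 0 0 0.001 0.00015 0 0'
```

```text
time_s: 7.82
position: [446.5, -96.8, 221.6]
tcp_rot: [3.133, 0.237, 0.0]
ft_force: [-0.0, 0.1, -1.6]
finger_gap: 0.148
gripper_force: 30.0
time_s: 8.07
position: [447.5, -96.6, 221.6]
tcp_rot: [3.133, 0.237, 0.0]
ft_force: [-0.2, -0.0, -1.1]
finger_gap: 0.147
gripper_force: 30.0
```

```bash
python3 -m inch '0 0 0 0.001 0.00015 0 0;0 0 0 0.001 0.00015 0 0'
```

```text
time_s: 8.32
position: [448.4, -96.5, 221.6]
tcp_rot: [3.133, 0.237, -0.0]
ft_force: [-0.6, -0.6, -0.2]
finger_gap: 0.147
gripper_force: 30.0
```

```bash
python3 -m inch '0 0 0 0.001 0.00015 0 0;0 0 0 0.001 0.00015 0 0'
```

```text
time_s: 8.57
position: [448.8, -96.4, 221.4]
tcp_rot: [-3.132, -0.236, 0.003]
ft_force: [-3.0, -0.4, 1.1]
finger_gap: 0.146
gripper_force: 30.0
```

```bash
python3 -m inch '0 0 0 0.001 0.00015 0 0;0 0 0 0.001 0.00015 0 0'
```

```text
time_s: 8.82
position: [449.1, -96.4, 221.2]
tcp_rot: [-3.132, -0.236, 0.005]
ft_force: [-6.1, -1.1, 2.7]
finger_gap: 0.15
gripper_force: 30.0
```

```bash
python3 -m inch '0 0 0 -0.0006 0.0012 0 0;0 0 0 -0.0009 0.0025 0 0';python3 -m inch '0 0 0 -0.0002 0.0012 0 0;0 0 0 -0.0004 0.0025 0 0';python3 -m inch '0 0 0 -0.0002 0.0012 0 0;0 0 0 -0.0004 0.0025 0 0'
```

```text
time_s: 9.07
position: [448.6, -94.6, 221.4]
tcp_rot: [3.132, 0.234, -0.003]
ft_force: [-3.8, -4.3, 0.2]
finger_gap: 0.147
gripper_force: 30.0
time_s: 9.32
position: [448.2, -92.1, 221.3]
tcp_rot: [3.132, 0.234, -0.003]
ft_force: [-4.6, -4.2, -0.0]
finger_gap: 0.149
gripper_force: 30.0
time_s: 9.57
position: [447.8, -89.5, 221.3]
tcp_rot: [3.132, 0.234, -0.003]
ft_force: [-3.7, -3.5, 0.6]
finger_gap: 0.149
gripper_force: 30.0
```

```bash
python3 -m inch '0 0 0 -0.0002 0.0012 0 0;0 0 0 -0.0004 0.0025 0 0';python3 -m inch '0 0 0 -0.0002 0.0012 0 0;0 0 0 -0.0004 0.0025 0 0';python3 -m inch '0 0 0 -0.0002 0.0012 0 0;0 0 0 -0.0004 0.0025 0 0'
```

```text
time_s: 9.82
position: [447.5, -87.1, 221.3]
tcp_rot: [3.132, 0.234, -0.002]
ft_force: [-3.9, -3.5, 0.5]
finger_gap: 0.149
gripper_force: 30.0
time_s: 10.07
position: [447.1, -84.5, 221.3]
tcp_rot: [3.132, 0.234, -0.002]
ft_force: [-4.0, -3.0, -0.2]
finger_gap: 0.148
gripper_force: 30.0
time_s: 10.32
position: [446.7, -82.0, 221.3]
tcp_rot: [3.132, 0.234, -0.002]
ft_force: [-3.2, -3.0, -1.2]
finger_gap: 0.147
gripper_force: 30.0
```

```bash
python3 -m inch '0 0 0 -0.0002 0.0012 0 0;0 0 0 -0.0004 0.0025 0 0';python3 -m inch '0 0 0 -0.0002 0.0012 0 0;0 0 0 -0.0004 0.0025 0 0'
```

```text
time_s: 10.58
position: [446.3, -79.5, 221.3]
tcp_rot: [3.132, 0.234, -0.002]
ft_force: [-4.2, -4.4, -0.2]
finger_gap: 0.151
gripper_force: 30.0
time_s: 10.82
position: [446.0, -76.8, 221.4]
tcp_rot: [3.132, 0.234, -0.002]
ft_force: [-3.8, -3.7, -0.4]
finger_gap: 0.151
gripper_force: 30.0
```

```bash
python3 -m inch '0 0 0 -0.0002 0.0012 0 0;0 0 0 -0.0004 0.0025 0 0';python3 -m inch '0 0 0 -0.0002 0.0012 0 0;0 0 0 -0.0004 0.0025 0 0';python3 -m inch '0 0 0 -0.0002 0.0012 0 0;0 0 0 -0.0004 0.0025 0 0'
```

```text
time_s: 11.08
position: [446.5, -73.6, 221.6]
tcp_rot: [3.133, 0.236, 0.001]
ft_force: [0.2, 0.2, -0.7]
finger_gap: 0.149
gripper_force: 30.0
time_s: 11.32
position: [446.6, -70.7, 221.9]
tcp_rot: [-3.132, -0.238, -0.002]
ft_force: [0.8, -0.3, -0.4]
finger_gap: 0.149
gripper_force: 30.0
time_s: 11.58
position: [445.6, -68.5, 221.7]
tcp_rot: [-3.133, -0.237, -0.001]
ft_force: [-0.0, 0.8, -1.2]
finger_gap: 0.149
gripper_force: 30.0
```

```bash
python3 -m inch '0 0 0 -0.0002 0.0012 0 0;0 0 0 -0.0004 0.0025 0 0';python3 -m inch '0 0 0 -0.0002 0.0012 0 0;0 0 0 -0.0004 0.0025 0 0'
```

```text
time_s: 11.82
position: [445.2, -66.7, 221.7]
tcp_rot: [3.131, 0.235, 0.001]
ft_force: [1.1, -4.4, 0.0]
finger_gap: 0.15
gripper_force: 30.0
time_s: 12.08
position: [444.8, -65.0, 221.8]
tcp_rot: [3.13, 0.233, 0.002]
ft_force: [1.2, -7.7, -1.1]
finger_gap: 0.148
gripper_force: 30.2
```

```bash
python3 -m inch '0 0 0 0.0005 -0.004 0 0;0 0 0 0.0011 -0.0073 0 0;0 0 0 0.0011 -0.0073 0 0';python3 -m inch '0 0 0 0.001 0.00015 0 0;0 0 0 0.002 0.0003 0 0;0 0 0 0.003 0.00045 0 0;0 0 0 0.003 0.00045 0 0'
```

```text
time_s: 12.45
position: [445.7, -70.8, 221.5]
tcp_rot: [-3.132, -0.237, 0.001]
ft_force: [0.1, 0.8, -1.0]
finger_gap: 0.151
gripper_force: 30.0
time_s: 12.95
position: [448.9, -70.5, 221.6]
tcp_rot: [3.133, 0.237, 0.0]
ft_force: [0.8, -0.0, -0.1]
finger_gap: 0.15
gripper_force: 30.0
```

```bash
python3 -m inch '0 0 0 0.001 0.00015 0 0;0 0 0 0.002 0.0003 0 0;0 0 0 0.003 0.00045 0 0;0 0 0 0.003 0.00045 0 0';python3 -m inch '0 0 0 0 0 0 0;0 0 0 0 0 0 0;0 0 0 0 0 0 0;0 0 0 0 0 0 0;0 0 0 0 0 0 0;0 0 0 0 0 0 0;0 0 0 0 0 0 0;0 0 0 0 0 0 0'
```

```text
time_s: 13.45
position: [451.9, -70.1, 221.6]
tcp_rot: [3.133, 0.237, 0.0]
ft_force: [0.3, -0.1, -0.6]
finger_gap: 0.151
gripper_force: 30.0
time_s: 14.45
position: [451.8, -70.1, 221.6]
tcp_rot: [3.133, 0.236, -0.0]
ft_force: [-0.1, -0.3, -0.4]
finger_gap: 0.146
gripper_force: 30.0
```

```bash
python3 -m inch '0 0 0 0 0 0.003 0;0 0 0 0 0 0.006 0;0 0 0 0.0001 0 0.009 0;0 0 0 0.0002 0 0.012 0;0 0 0 0.0005 0.0001 0.015 0;0 0 0 0.0008 0.0001 0.018 0;0 0 0 0.0012 0.0002 0.021 0;0 0 0 0.0016 0.0002 0.0237 0'; python3 - <<'E'
from bench import *; from fit import *
print(np.round(get_obs()["wrist_torque"],2)); L=[]
for n in("scene","top"):
    c=camera(n); u,v=proj(c,[[530,-60,45]])[0].astype(int)
    L.append(cv2.resize(c["image"][v-50:v+50,u-50:u+50,::-1],(400,400),interpolation=cv2.INTER_CUBIC))
cv2.imwrite("pics/crop4.png",np.clip(np.hstack(L).astype(float)**.6*8.5,0,255).astype(np.uint8))
E
```

```text
time_s: 15.45
position: [453.3, -69.9, 245.5]
tcp_rot: [-3.133, -0.237, 0.0]
ft_force: [-1.1, -0.5, -2.7]
finger_gap: 0.15
gripper_force: 30.0
[-0.01  0.24 -0.06]
```

View pics/crop4.png

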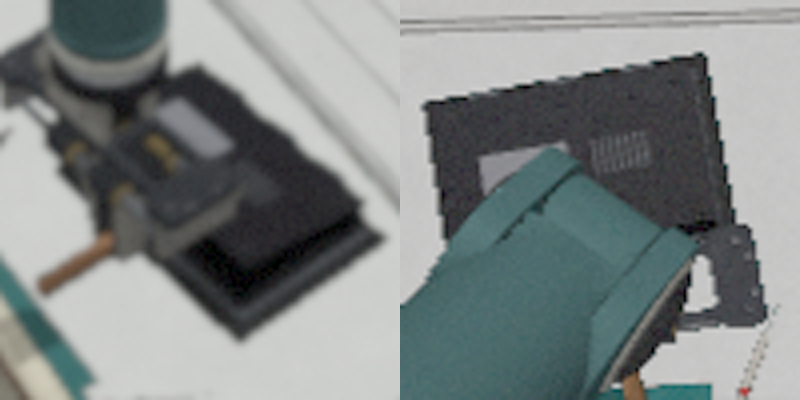

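The left crop shows a dark gap under the cover's near edge at about (230,275): the cover is lifting. Following the arc.

```bash
python3 -m inch '0 0 0 0.002 0.0003 0.0093 0;0 0 0 0.0048 0.0007 0.0183 0;0 0 0 0.0084 0.0013 0.0271 0;0 0 0 0.0128 0.0019 0.0355 0;0 0 0 0.0178 0.0027 0.0435 0;0 0 0 0.0236 0.0036 0.051 0;0 0 0 0.0299 0.0045 0.058 0;0 0 0 0.0368 0.0056 0.0644 0'
```

```text
time_s: 16.55
position: [490.7, -64.2, 310.2]
tcp_rot: [3.133, 0.237, 0.0]
ft_force: [-2.2, -0.2, -0.8]
finger_gap: 0.148
gripper_force: 30.0
```

```bash
python3 -m inch '0 0 0 0.0074 0.0011 0.0058 0;0 0 0 0.0153 0.0023 0.0109 0;0 0 0 0.0236 0.0036 0.0153 0;0 0 0 0.0323 0.0049 0.0189 0;0 0 0 0.0412 0.0063 0.0218 0;0 0 0 0.0504 0.0077 0.0238 0;0 0 0 0.0597 0.0091 0.0251 0;0 0 0 0.0691 0.0105 0.0255 0'; python3 -m inch '0 0 0 0.0093 0.0014 -0.0004 0;0 0 0 0.0140 0.0021 -0.001 0;0 0 0 0.0185 0.0028 -0.0017 0;0 0 0 0.0185 0.0028 -0.0017 0'; python3 - <<'E'
from bench import *; from fit import *
print(np.round(get_obs()["wrist_torque"],2)); L=[]
for n in("scene","top"):
    c=camera(n); u,v=proj(c,[[560,-50,100]])[0].astype(int)
    L.append(cv2.resize(c["image"][v-60:v+60,u-60:u+60,::-1],(400,400),interpolation=cv2.INTER_CUBIC))
cv2.imwrite("pics/crop5.png",np.clip(np.hstack(L).astype(float)**.6*8.5,0,255).astype(np.uint8))
E
```

```text
time_s: 17.55
position: [560.0, -53.7, 335.3]
tcp_rot: [3.133, 0.237, 0.0]
ft_force: [-1.4, 0.4, 0.3]
finger_gap: 0.151
gripper_force: 30.0
time_s: 18.05
position: [578.1, -50.9, 333.4]
tcp_rot: [3.132, 0.237, 0.001]
ft_force: [-1.0, -0.1, -1.3]
finger_gap: 0.148
gripper_force: 30.0
[-0.06  0.13  0.03]
```

View pics/crop5.png

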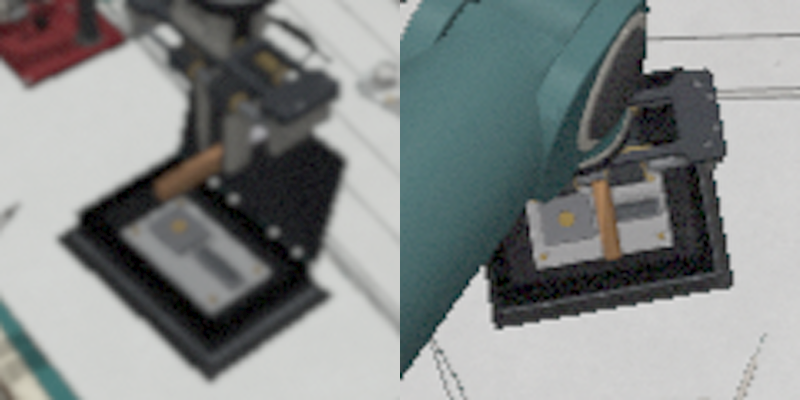

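The picture shows the cover standing about upright behind the opened case (left crop, panel at (270,190)), with the knife still held. Now retreating and returning the knife to its old place.

```bash
python3 -m inch '0 0 0 -0.02 -0.003 0 0;0 0 0 -0.08 -0.0122 0 0;0 0 0 -0.1483 -0.0226 0 0;0 0 0 -0.1483 -0.0226 0 0'; python3 -m inch '0 0 0.19 0.0366 -0.2228 0 0;0 0 0.19 0.0366 -0.2228 0 0;0 0 0.19 0.0366 -0.2228 0 0;0 0 0.19 0.0366 -0.2228 0 0;0 0 0.19 0.0366 -0.2228 -0.06 0;0 0 0.19 0.0366 -0.2228 -0.11 0;0 0 0.19 0.0366 -0.2228 -0.11 0;0 0 0.19 0.0366 -0.2228 -0.11 0'; python3 - <<'E'
from bench import *; from fit import *
o=get_obs(); print(np.round(o["position"],1),np.round(o["tcp_rot"],3)); L=[]
c=camera("scene"); u,v=proj(c,[[450,-300,20]])[0].astype(int)
L.append(cv2.resize(c["image"][v-30:v+30,u-30:u+30,::-1],(400,400),interpolation=cv2.INTER_CUBIC))
u,v=proj(c,[[600,-40,80]])[0].astype(int)
L.append(cv2.resize(c["image"][v-50:v+50,u-50:u+50,::-1],(400,400),interpolation=cv2.INTER_CUBIC))
cv2.imwrite("pics/crop6.png",np.hstack(L))
E
```

```text
time_s: 18.65
position: [425.6, -74.1, 332.9]
tcp_rot: [-3.129, -0.232, 0.004]
ft_force: [1.0, 0.4, 0.0]
finger_gap: 0.149
gripper_force: 30.0
time_s: 19.65
position: [467.0, -297.1, 225.0]
tcp_rot: [3.094, 0.532, 0.003]
ft_force: [0.4, -1.6, 0.2]
finger_gap: 0.149
gripper_force: 30.0
[ 467.  -297.1  225. ] [3.094e+00 5.320e-01 3.000e-03]
```

View pics/crop6.png

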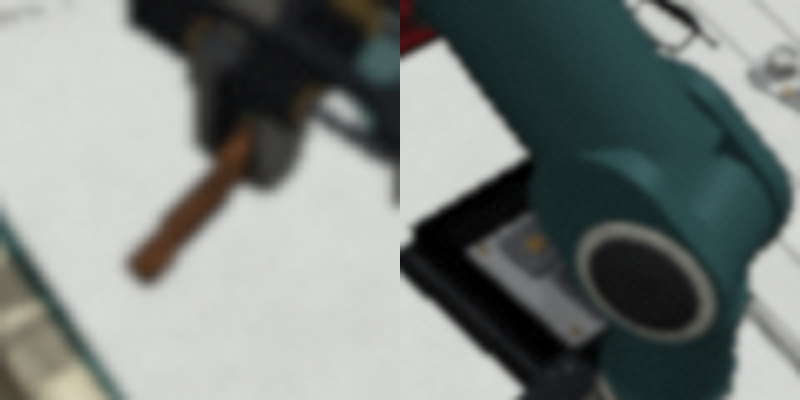

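The knife hangs level in the gripper over its old spot (left crop), and the arm's elbow, high above, hides the cover. Setting the knife down.

```bash
python3 -m inch '0 0 0 0 0 -0.015 0;0 0 0 0 0 -0.024 0;0 0 0 0 0 -0.028 0;0 0 0 0 0 -0.030 0;0 0 0 0 0 -0.031 0;0 0 0 0 0 -0.031 0'
```

```text
time_s: 20.45
position: [465.9, -296.6, 193.6]
tcp_rot: [-3.095, -0.532, -0.001]
ft_force: [-2.9, 3.0, 11.8]
finger_gap: 0.15
gripper_force: 30.0
```

```bash
python3 -m inch '0 0 0 0 0 0.0006 0;0 0 0 0 0 0.0006 0.3;0 0 0 0 0 0.0006 0.4;0 0 0 0 0 0.0006 0.5;0 0 0 0 0 0.0006 0.5'; python3 -m inch '0 0 0 0 0 0.02 0.5;0 0 0 0 0 0.06 0.5;0 0 0 0 0 0.12 0.5;0 0 0 0 0 0.18 0.5;0 0 0 -0.03 -0.06 0.2 0.5;0 0 0 -0.06 -0.12 0.2 0.5;0 0 0 -0.06 -0.18 0.2 0.5;0 0 0 -0.06 -0.18 0.2 0.5'; python3 - <<'E'
from bench import *; from fit import *
c=camera("scene"); t=camera("top")
for x in(c,t): print([(round(r["score"],2),np.round(r["rect"],1)) for r in outline_of("knife",x)[:2]])
cv2.imwrite("pics/end.png",np.hstack([cv2.resize(x["image"][100:300,150:350,::-1],(400,400),interpolation=cv2.INTER_CUBIC) for x in(c,t)]))
E
```

```text
time_s: 21.08
position: [466.1, -296.4, 193.0]
tcp_rot: [3.096, 0.533, -0.0]
ft_force: [-0.2, -0.6, 0.7]
finger_gap: 0.499
gripper_force: 0.0
time_s: 22.08
position: [403.0, -480.4, 394.9]
tcp_rot: [3.094, 0.521, -0.001]
ft_force: [-0.0, 0.6, 0.1]
finger_gap: 0.492
gripper_force: 0.0
[(0.58, array([274.9, 266.8,  16.8,  25.2]))]
[(0.69, array([320.1, 211.8,  14.2,  35.7])), (0.21, array([323.7, 152.9,  16.4,  22.6]))]
```

View pics/end.png

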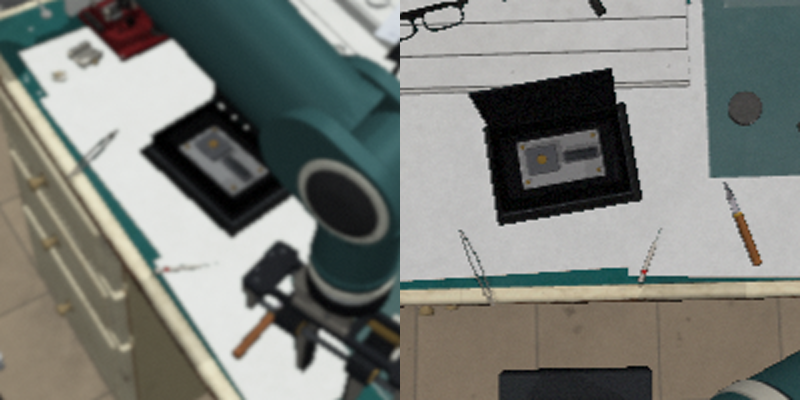

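The top view shows the cover standing behind the clock (top edge about (542,82)) and the knife lying at (742,225), with the bystanders unmoved. A quick check of the cover angle, then I hand in.

```bash
python3 - <<'E'
from bench import *; from fit import *
c=camera("top")
for th in (1.4,1.57,1.7,1.8):
    P=[[60-120*np.cos(th),y,42+120*np.sin(th)] for y in(-94,94)]
    print(th,((proj(c,pose([557.5,-39.5,.151],np.array(P)))-[150,100])*2+[400,0]).round().tolist())
o=get_obs(); print(o["time_s"],close_job())
E
```

```text
1.4 [[617.0, 101.0], [472.0, 127.0]]
1.57 [[615.0, 86.0], [469.0, 111.0]]
1.7 [[613.0, 74.0], [468.0, 100.0]]
1.8 [[611.0, 66.0], [467.0, 91.0]]
the job is handed in; nothing more can be done
22.325 None
```

The job is done and handed in at 22.3 s: the knife found the notch and paused there for a second with the cover shut, then levered the cover open to about 1.75 rad. The knife lies flat at its original spot, and no other thing looked moved in the final views of the near bench.

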